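# Tighten the burr retaining ring of a coffee grinder with its pin spanner

### The job

The brass retaining ring on top of the coffee grinder is loose. Take the orange-handled pin spanner from its wooden rest, set both its pins in the ring's two holes, turn the ring clockwise (seen from above) with it until it stops, then put the spanner back on the rest, pins down in the slot as you found it, and let go. Leave the things standing round where they are.

Things in the scene. Friction and masses are not known exactly. Their poses are not given: they have to be found in the camera images.
- grinder: Fixed aluminium-and-black coffee grinder with its hopper off: a 106 x 106 mm tower on a black foot, 150 x 118 mm overall. Origin on the worktop under the ring's axis; z up, its front (grey grounds bin, dial) looks along its -x. On top is a black collar, 108 mm across, its rim at 109 mm, round the ring; a red line on the collar's front edge. It does not move when pushed.
- ring (a joint): Turn of the brass ring about the vertical axis through the grinder's origin: 0 is fully loose, it grows CLOCKWISE seen from above, up to a hard stop at 1.2 rad (tight; the ring's red line then meets the collar's). It starts between 0 and 0.35. The ring stays where it is left and takes about 0.12 N m to turn.
- ring_center (a point): Centre of the ring's flat top face, 111 mm above the worktop. The brass ring is 82 mm across, with a 38 mm opening, 11 mm thick, and stands 2 mm above the collar. At joint value q its two holes lie on the line at yaw 0.6 - q from the grinder's x axis.
- hole_a (a point): Centre of the mouth (at the ring's top face) of one of the ring's two round holes, 10.5 mm diameter, 11 mm deep, 28 mm from the ring's centre. The other lies across the ring; they are alike and either takes either pin.
- hole_b (a point): The same for the other hole.
- spanner: Loose pin spanner, 160 g: a flat steel bar 76 mm (its x) x 30 x 10 mm with two pins underneath and an upright orange handle on top. Origin at the centre of the bar's underside, z up. The handle is a flat-sided fin 46 mm along x, 14 mm thick along y, 10 to 60 mm above the origin: grip it across the 14 mm, about 40 mm above the origin. With pins fully in, the bar lies on the ring's top.
- pin_a (a point): Tip of one pin, 28 mm from the spanner's centre along its +x and 8 mm below the bar's underside. The pins are 6 mm in diameter, 8 mm long, tapered to 3 mm over the last 3 mm.
- pin_b (a point): Tip of the other pin, 28 mm along -x; the pins are alike.
- rest: Fixed wooden rest, 124 mm long (its x), 64 mm wide, 24 mm high: two light rails along x with a slot 16 mm wide and 84 mm long between them. Origin at the centre of its underside, z up. The spanner's bar lies on the rail tops, 24 mm above the worktop, along the rest's x (either way round), its pins hanging in the slot.
- mug_1: White mug with small green leaves, 92 mm wide, 95 mm high, loose, near the back; origin under its centre.
- cocoa_tin: Yellow tin with a green lid, 75 x 91 x 182 mm, loose, near the back; origin under its centre.
- pepper: Glass spice jar with a black cap, 41 mm wide, 105 mm high, loose, at the left; origin under its centre.
- tomato: Tomato, 62 mm, loose, at the left; origin under its centre.
There are look-alikes about, which are no part of the job. There is more than one size of the rest; the one meant has the size given above. There is more than one size of the spanner; the job needs the smaller.

How it is judged:
By the outcome, as a careful person would: the job done as asked, in the order asked, and still so for the second after the job is handed in, with the robot touching nothing.
It also fails if it takes over 64 s, if anything falls off the work surface, if the arm or the gripper's body presses on something with over 40 N, if the wrist force passes 120 N, or if a joint passes its speed limit or range.

### The arm

A 6-joint arm with a two-finger parallel gripper is mounted at the origin on the work surface; the furniture and walls round the work are solid. World frame = base frame: x ahead of the robot, y to its left, z up, the work surface at z = 0. Lengths are in m, angles in rad, forces in N, time in s.
With the tool pointing down it reaches from about 0.425 to 0.95 m from the base axis. Payload 3.5 kg.
Tool frame: the origin (TCP) lies at the very end of the fingers, on their centre line; the grasp point (between the pads) lies 19 mm behind it; z points along the fingers, y is the line along which they close (so a half turn about z gives the same grasp; the last joint's range is limited). The gripper opens to 85 mm and grips with 20 to 120 N. Pads are 22 mm wide; open, the fingers measure 114 mm over their backs; the gripper's body (76 mm by 85 mm) begins 54 mm behind the grasp point. The pads swing forward as they close: fully open they stand 13 mm farther back than shut.
Start: joints at [1.042, 0.286, 1.577, -0, 1.279, -0.15], TCP at [0.25, 0.627, 0.231] pointing down, gripper open.
Joint ranges: [-2.77, 2.77], [-0.9, 2.22], [0.21, 2.48], [-1.53, 4.67], [0.24, 2.81], [-2.84, 2.84]. Speed limits (rad/s): [2.79, 2.79, 3.14, 3.14, 3.14, 3.14].

### API

Orientations are given as a unit quaternion [x, y, z, w].
In Python, from plant import ctrl gives the robot as it stands.
- The arm moves only by the tool carry_out, never from a script. Its argument "deltas" is one flat list of numbers, 6 for each row, row after row: the shift along the tool's x, y, z in m, then the turn, a rotation vector about the tool's x, y, z in rad. A call has 1 to 5 rows; each row is the pose to reach, as a shift and turn from the pose commanded when the call began, along the tool's axes at that moment; what a row does not reach only later rows make up. A row lasts 1/8 s, in which the tool goes at most 62.5 mm and 10.7 degrees, less where a joint would pass 70% of its speed; a pose out of reach is approached as far as the arm can. A call with a gripper value outside its range is refused whole. "grip" is the opening in per cent of the stroke, from 0 (shut) to 100 (fully open), set as the call begins (left out, the last holds). The fingers move at their own pace and stop on an object; "grip_force" is the grip in N (left out, the last holds). Time passes only in rows, so rows that repeat a pose let the fingers close. It gives the time, the measured TCP pose, the force, the opening and the grip force at its end, in the units of the state.
- ctrl.get_state(): the state, without advancing time (a new reading comes with each control period).
- ctrl.read_camera(name): name is "scene" or "side" or "wrist"; returns (picture, depth): 384x512x3 uint8, red, green, blue; 384x512 float32, m along the optical axis (not along the pixel's ray), 0 where there is no reading.
- ctrl.camera_model(name): a dict with "intrinsics" (3x3 intrinsics, pixels), "k1" (the pictures are not rectified: a ray, as slopes to the right and down, at radius r is drawn at 1 + k1 r^2 times it, then the intrinsics apply), "extrinsics" (4x4, takes a point from world to camera coordinates); the wrist camera has in their place "hand_eye" (4x4, takes a point from camera to tool coordinates, whose origin is the TCP and whose axes are the flange's). Camera axes: x right, y down, z forward; pixel columns grow to the right and rows downward; lengths in m; the calibration is good to about 2 mm. A picture is of the moment at which its call begins: read the wrist's pose just before it. camera_model takes no time and is no camera call.
- ctrl.sign_off(): hands the job in; it is judged then, once.
Trained networks look in the newest picture that a camera, given by its name, has taken for a name from the list of things; names that differ only in an ending like _2 or _b are one class to them, and where a whole thing is asked for, a point or a joint stands for the part that bears it (a point fixed in the world has none). Each returns a list of dicts, best first, with "score" (0 to 1); they miss things now and then, are a little off and sometimes report something else, mostly with a low value. They report only what shows in the picture. A call takes as long as a camera call. They do not tell look-alikes from the thing itself.
- ctrl.find_in(camera, query): "uv" ([column, row] in pixels, amid what is visible of it).
The state is a dict: "time": time; "qpos": joint angles; "dq": joint speeds; "joint_efforts": joint torques, N m; "eef_pos": TCP position; "tcp_rot": TCP orientation; "contact_force": force on the tool from outside, world axes, zero at the start; "wrist_torque": the same for the moment, N m; "opening": opening from 0.0 (shut) to 1.0 (fully open); "finger_force": force on a finger pad.
Only numpy, scipy, OpenCV 4.12 (cv2) and the standard library are available. Lean on these libraries where they do the work, as an engineer would, in place of code of your own. Each camera call takes 0.05 s, during which the arm holds its last target. There are 200 camera calls.

## Working session

There is one attempt and no reset: what is moved stays moved. The work goes in short steps, Python scripts to look and compute and a tool call to move; the robot and the scene stay as the last step left them, time stands still between calls to the robot, and variables do not carry over. Pictures are saved under pics/ and viewed, at most 10 in all, crops included, and the job is handed in when it is done.

Besides the shell and the picture viewer there is one more tool, called after ">>>" as a command line: name --argument value ..., lists and objects as JSON in quotes. carry_out: Moves the arm, as the interface text tells. Its arguments: {"type":"object","properties":{"deltas":{"type":"array"},"grip":{"type":"number"},"grip_force":{"type":"number"}},"required":["deltas"]}

```bash
mkdir -p pics; ls; cat > h.py <<'E'
import numpy as np, cv2
from scipy.spatial.transform import Rotation as R
from plant import ctrl
def cam(name):
    s=ctrl.get_state(); m=ctrl.camera_model(name); im,d=ctrl.read_camera(name)
    K=np.array(m["intrinsics"]); k1=m["k1"]
    if "extrinsics" in m: T=np.linalg.inv(np.array(m["extrinsics"]))
    else:
        W=np.eye(4); W[:3,:3]=R.from_quat(s["tcp_rot"]).as_matrix(); W[:3,3]=s["eef_pos"]
        T=W@np.array(m["hand_eye"])
    return im,d,K,k1,T
def pts(uv,z,K,k1,T):
    uv=np.asarray(uv,float).reshape(-1,1,2)
    n=cv2.undistortPoints(uv,K,np.array([k1,0,0,0.])).reshape(-1,2)
    z=np.broadcast_to(z,len(n))
    return (np.c_[n*z[:,None],z])@T[:3,:3].T+T[:3,3]
def cloud(d,K,k1,T):
    v,u=np.mgrid[:d.shape[0],:d.shape[1]]
    return pts(np.c_[u.ravel(),v.ravel()],d.ravel(),K,k1,T).reshape(*d.shape,3)
def onplane(uv,h,K,k1,T):
    p=pts(uv,1.0,K,k1,T)-T[:3,3]
    return T[:3,3]+p*((h-T[2,3])/p[:,2])[:,None]
def save(im,f): cv2.imwrite(f,im[:,:,::-1])
E
python3 - <<'E'
from h import *
a=[]
for n in("scene","side","wrist"):
    im,d,*c=cam(n); np.savez(f"{n}.npz",im=im,d=d,K=c[0],k1=c[1],T=c[2]); a.append(im)
    print(n,c[2][:3,3].round(3))
    for q in("spanner","rest","ring"): print(q,[(np.round(r["uv"]).tolist(),round(r["score"],2)) for r in ctrl.find_in(n,q)])
save(cv2.resize(a[0],(800,600)),"pics/a.png"); save(np.hstack(a[1:]) if 0 else a[1],"pics/b.png")
print(ctrl.get_state())
E
```

```text
pics
scene [-0.163 -0.503  0.558]
spanner [([231.0, 201.0], 0.67), ([184.0, 199.0], 0.65)]
rest [([269.0, 232.0], 0.91), ([228.0, 217.0], 0.69)]
ring [([362.0, 222.0], 0.86)]
side [ 0.285 -0.357  1.098]
spanner [([232.0, 199.0], 0.96), ([198.0, 170.0], 0.56)]
rest [([260.0, 236.0], 0.85), ([232.0, 208.0], 0.83), ([231.0, 197.0], 0.65), ([160.0, 143.0], 0.54)]
ring [([330.0, 298.0], 0.91), ([378.0, 260.0], 0.35)]
wrist [0.184 0.653 0.374]
spanner [([58.0, 382.0], 0.5)]
rest []
ring []
{'time': 0.6, 'qpos': array([ 1.04202957e+00,  2.86251669e-01,  1.57670281e+00, -2.18123174e-05,
        1.27859596e+00, -1.49990867e-01]), 'dq': array([-0.00076813,  0.00026823, -0.00030899, -0.00072667, -0.00183776,
        0.00067362]), 'joint_efforts': array([-3.35625864e-04, -4.05667627e+01, -2.92739958e+01, -1.26948644e-04,
        6.75247811e-04, -9.12352561e-06]), 'eef_pos': array([0.24956804, 0.62715321, 0.2313556 ]), 'tcp_rot': array([1.88254733e-01, 9.82120235e-01, 1.64242669e-05, 1.68740693e-05]), 'contact_force': array([0.61857477, 0.07951845, 0.37374666]), 'wrist_torque': array([-0.00025648, -0.00985629, -0.01580619]), 'finger_force': 0.0, 'opening': 0.9968781952542604}
```

View pics/a.png

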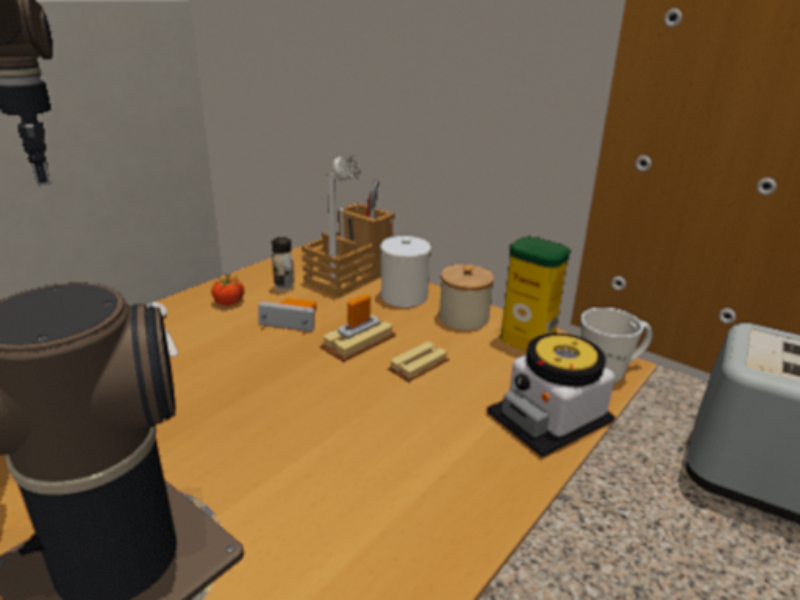

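View pics/b.png

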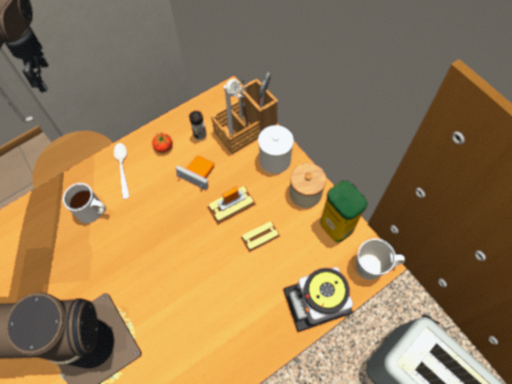

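Spanner candidates in the side view: one upright on a rest at (232,199), and one lying on its side at (197,171), which looks larger. Rest candidates are the occupied one at (232,205) and a smaller empty one at (260,236). The upright spanner on the longer rest fits the description. I'll check sizes and an enlarged crop.

```bash
python3 - <<'E'
from h import *
for n in("side","scene"):
    z=np.load(n+".npz"); im,d,K,k1,T=z["im"],z["d"],z["K"],float(z["k1"]),z["T"]
    C=cloud(d,K,k1,T)
    hsv=cv2.cvtColor(im,cv2.COLOR_RGB2HSV)
    ok=(d>0)
    m0=(C[...,0]>0.3)&(C[...,0]<1)&(abs(C[...,1])<.6)&ok
    # components above the table
    m=(m0&(C[...,2]>0.012)&(C[...,2]<.25)).astype(np.uint8)
    nn,l,st,ce=cv2.connectedComponentsWithStats(m)
    for i in range(1,nn):
        if st[i,4]<40: continue
        P=C[l==i]; r=cv2.minAreaRect(P[:,:2].astype(np.float32)*1000)
        print(n,ce[i].round(),"ctr",np.round(r[0]),"size",np.round(r[1]),"ang",round(r[2]),"zmax",P[:,2].max().round(3))
z=np.load("side.npz"); save(cv2.resize(z["im"][120:340,160:380],(600,600),interpolation=cv2.INTER_CUBIC),"pics/c.png")
E
```

```text
side [346. 186.] ctr [688.   0.] size [1200.  191.] ang 90 zmax 0.25
side [197. 125.] ctr [553. 362.] size [42. 42.] ang 52 zmax 0.109
side [162. 143.] ctr [441. 393.] size [61. 55.] ang 23 zmax 0.06
side [197. 171.] ctr [480. 256.] size [ 93. 107.] ang 27 zmax 0.048
side [231. 202.] ctr [501. 110.] size [ 57. 112.] ang 85 zmax 0.09
side [260. 235.] ctr [513. -13.] size [46. 89.] ang 82 zmax 0.025
side [319. 297.] ctr [ 526. -241.] size [116. 149.] ang 72 zmax 0.116
side [423. 358.] ctr [ 595. -514.] size [159. 195.] ang 9 zmax 0.183
scene [368. 193.] ctr [617.  21.] size [1161.  345.] ang 89 zmax 0.25
scene [181. 167.] ctr [555. 364.] size [44. 42.] ang 12 zmax 0.11
scene [145. 185.] ctr [440. 392.] size [52. 53.] ang 20 zmax 0.062
scene [229. 209.] ctr [501. 111.] size [ 58. 113.] ang 84 zmax 0.086
scene [185. 199.] ctr [479. 256.] size [ 93. 106.] ang 27 zmax 0.046
scene [268. 229.] ctr [514. -13.] size [47. 91.] ang 82 zmax 0.022
```

View pics/c.png

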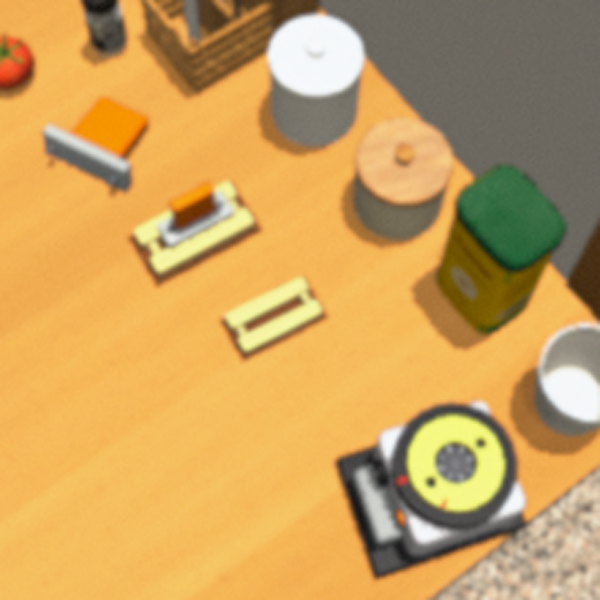

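The crop shows the small spanner upright on the longer rest at crop (197,215), measured at about 112x57 mm. The empty rest is only 90 mm long, and the lying spanner is larger, so I'll use the upright one. Ring holes are at crop (430,482) and (480,442). Next I move over the rest to look from near.

```bash
cat >> h.py <<'E'
def delta(p,yaw,n=None):
    """shift/turn from the present pose to world p with tool down, tool x at yaw"""
    s=ctrl.get_state(); A=R.from_quat(s["tcp_rot"])
    B=R.from_matrix(np.c_[[np.cos(yaw),np.sin(yaw),0],[np.sin(yaw),-np.cos(yaw),0],[0,0,-1]])
    t=A.inv().apply(np.array(p)-s["eef_pos"]); r=(A.inv()*B).as_rotvec()
    print("delta",t.round(4),r.round(4),"rows",np.ceil(max(np.linalg.norm(t)/.0625,np.linalg.norm(r)/.187)))
E
python3 - <<'E'
from h import *
print(np.round(ctrl.camera_model("wrist")["hand_eye"],3))
delta([.5,.11,.23],3.054)
E
```

```text
[[-0.    -0.961 -0.277  0.071]
 [ 1.     0.    -0.001 -0.   ]
 [ 0.001 -0.277  0.961 -0.143]
 [ 0.     0.     0.     1.   ]]
delta [-0.4239 -0.3879  0.0014] [ 0.      0.     -0.2912] rows 10.0
```

>>> carry_out --deltas '[-0.212, -0.194, 0, 0, 0, 0, -0.212, -0.194, 0, 0, 0, 0, -0.212, -0.194, 0, 0, 0, 0, -0.212, -0.194, 0, 0, 0, 0, -0.212, -0.194, 0, 0, 0, 0]'

```text
time: 1.23
eef_pos: [0.3757, 0.3662, 0.2316]
tcp_rot: [0.189, 0.982, 0.0, 0.0]
contact_force: [-0.5, 0.1, 0.1]
opening: 1.003
finger_force: 0.0
```

>>> carry_out --deltas '[-0.212, -0.194, 0, 0, 0, -0.29, -0.212, -0.194, 0, 0, 0, -0.29, -0.212, -0.194, 0, 0, 0, -0.29, -0.212, -0.194, 0, 0, 0, -0.29, -0.212, -0.194, 0, 0, 0, -0.29]'

```text
time: 1.85
eef_pos: [0.5009, 0.1074, 0.2318]
tcp_rot: [0.045, 0.999, -0.0, 0.001]
contact_force: [0.4, -0.2, 0.0]
opening: 0.999
finger_force: 0.0
```

```bash
python3 - <<'E'
from h import *
s=ctrl.get_state(); print(s["time"],s["eef_pos"],s["tcp_rot"],s["qpos"])
im,d,K,k1,T=cam("wrist"); np.savez("w1.npz",im=im,d=d,K=K,k1=k1,T=T)
save(im,"pics/d.png")
C=cloud(d,K,k1,T); hsv=cv2.cvtColor(im,cv2.COLOR_RGB2HSV)
near=(abs(C[...,0]-.5)<.1)&(abs(C[...,1]-.11)<.07)&(d>0)
for nm,lo,hi in(("rails",.018,.028),("bar",.030,.038),("fin",.06,.1)):
    m=near&(C[...,2]>lo)&(C[...,2]<hi); P=C[m]
    r=cv2.minAreaRect(P[:,:2].astype(np.float32)*1000); print(nm,m.sum(),np.round(r,1) if 0 else r,np.median(P[:,2]))
E
```

```text
1.85 [0.50091728 0.10744154 0.23178209] [ 4.52536570e-02  9.98975366e-01 -3.00072274e-05  5.68219917e-04] [ 1.31038967e-02 -7.79534626e-02  1.97103986e+00 -1.33113413e-04
  1.24737525e+00 -1.46711195e+00]
rails 3218 ((499.68438720703125, 111.1881103515625), (56.08089828491211, 111.08502960205078), 84.54792785644531) 0.023957279579778334
bar 1242 ((503.5347900390625, 113.30696105957031), (30.01296615600586, 74.69300079345703), 84.72187805175781) 0.03410342735744534
fin 834 ((503.3707275390625, 113.30907440185547), (13.689047813415527, 44.72334671020508), 84.76471710205078) 0.08343371943090261
```

View pics/d.png

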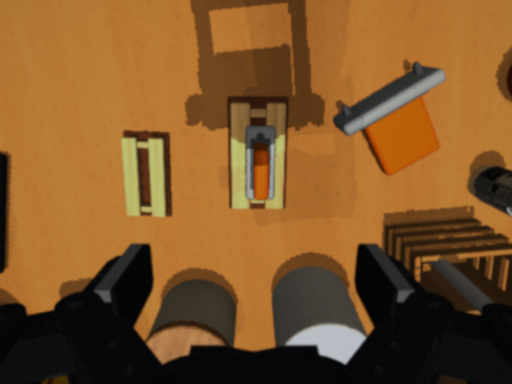

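The wrist view shows the spanner at (260,165) on the longer rest, centred at about (0.5035, 0.1133) with yaw -5.25°. The smaller rest is at (147,175) and the larger spanner at (400,120).

```bash
python3 - <<'E'
from h import *
delta([.5035,.1133,.045],3.050)
E
```

```text
delta [0.0008 0.0101 0.1868] [-0.0034  0.0031 -0.0015] rows 3.0
```

```bash
python3 - <<'E'
from h import *
for i in range(3):
    s=ctrl.get_state(); print(s["time"],s["eef_pos"].round(4),s["tcp_rot"].round(4),s["dq"].round(3))
    im,d,K,k1,T=cam("wrist")
    C=cloud(d,K,k1,T)
    near=(abs(C[...,0]-.5)<.1)&(abs(C[...,1]-.11)<.07)&(d>0)
    for nm,lo,hi in(("rails",.018,.028),("bar",.030,.038),("fin",.06,.1)):
        m=near&(C[...,2]>lo)&(C[...,2]<hi); P=C[m]
        r=cv2.minAreaRect(P[:,:2].astype(np.float32)*1000); print(nm,np.round(r[0],1),r[2])
delta([.5035,.1133,.045],3.050)
E
```

```text
1.9 [0.5028 0.1038 0.2319] [ 0.0465  0.9989 -0.0018  0.0015] [ 0.076 -0.019  0.017  0.045  0.021  0.119]
rails [499.9 111.2] 84.5810775756836
bar [503.7 113.3] 84.83606719970703
fin [504.1 113.7] 84.85030364990234
1.95 [0.5016 0.1063 0.2317] [ 4.710e-02  9.989e-01 -5.000e-04  6.000e-04] [ 0.067 -0.015  0.02   0.041  0.02   0.043]
rails [499.6 111.2] 84.53816223144531
bar [504.2 113.4] 85.146728515625
fin [503.5 113.8] 84.66732025146484
2.0 [0.5007 0.1082 0.2315] [4.630e-02 9.989e-01 1.000e-04 1.000e-04] [ 0.053 -0.011  0.016  0.012  0.006  0.01 ]
rails [500.2 111.2] 84.70563507080078
bar [503.8 113.5] 84.50381469726562
fin [503.8 113.4] 84.73590087890625
delta [-0.003   0.0041  0.1864] [ 0.0005 -0.0003  0.0008] rows 3.0
```

>>> carry_out --deltas '[-0.003, 0.004, 0.05, 0, 0, 0.002, -0.003, 0.004, 0.1, 0, 0, 0.002, -0.003, 0.004, 0.13, 0, 0, 0.002, -0.003, 0.004, 0.16, 0, 0, 0.002, -0.003, 0.004, 0.186, 0, 0, 0.002]'

```text
time: 2.68
eef_pos: [0.5024, 0.1153, 0.0442]
tcp_rot: [0.044, 0.999, 0.0, -0.0]
contact_force: [-0.3, -0.7, -0.0]
opening: 1.003
finger_force: 0.0
```

>>> carry_out --deltas '[0, 0, 0, 0, 0, 0, 0, 0, 0, 0, 0, 0, 0, 0, 0, 0, 0, 0, 0, 0, 0, 0, 0, 0, 0, 0, 0, 0, 0, 0]' --grip 5 --grip_force 60

```text
time: 3.3
eef_pos: [0.5044, 0.1136, 0.0467]
tcp_rot: [0.045, 0.999, 0.0, 0.001]
contact_force: [-0.7, -0.4, 4.3]
opening: 0.154
finger_force: 59.2
```

>>> carry_out --deltas '[0, 0, 0, 0, 0, 0, 0, 0, 0, 0, 0, 0, 0, 0, 0, 0, 0, 0, 0, 0, 0, 0, 0, 0]'

```text
time: 3.8
eef_pos: [0.5044, 0.1136, 0.0466]
tcp_rot: [0.045, 0.999, 0.0, 0.001]
contact_force: [-1.4, -0.4, 6.4]
opening: 0.158
finger_force: 59.2
```

>>> carry_out --deltas '[0, 0, -0.02, 0, 0, 0, 0, 0, -0.06, 0, 0, 0, 0, 0, -0.12, 0, 0, 0, 0, 0, -0.18, 0, 0, 0, 0, 0, -0.24, 0, 0, 0]'

```text
time: 4.42
eef_pos: [0.5025, 0.1134, 0.2862]
tcp_rot: [0.046, 0.999, -0.0, -0.001]
contact_force: [0.6, -0.7, -1.5]
opening: 0.153
finger_force: 58.5
```

>>> carry_out --deltas '[-0.01, -0.025, 0, 0, 0, 0, -0.025, -0.06, 0, 0, 0, 0, -0.042, -0.1, 0, 0, 0, 0, -0.06, -0.14, 0, 0, 0, 0, -0.075, -0.18, 0, 0, 0, 0]'

```text
time: 5.05
eef_pos: [0.5615, -0.0738, 0.2841]
tcp_rot: [0.046, 0.999, 0.0, -0.001]
contact_force: [0.1, -0.4, -1.1]
opening: 0.157
finger_force: 58.5
```

>>> carry_out --deltas '[-0.017, -0.045, 0, 0, 0, 0, -0.034, -0.09, 0, 0, 0, 0, -0.05, -0.13, 0, 0, 0, 0, -0.062, -0.16, 0, 0, 0, 0, -0.068, -0.173, 0, 0, 0, 0]'

```text
time: 5.68
eef_pos: [0.6133, -0.2524, 0.2836]
tcp_rot: [0.046, 0.999, 0.001, -0.001]
contact_force: [0.2, -0.0, -1.9]
opening: 0.161
finger_force: 58.6
```

>>> carry_out --deltas '[0, 0, 0, 0, 0, 0, 0, 0, 0, 0, 0, 0, 0, 0, 0, 0, 0, 0]'

```text
time: 6.05
eef_pos: [0.6138, -0.2496, 0.2856]
tcp_rot: [0.045, 0.999, 0.0, 0.0]
contact_force: [-1.1, 0.4, -0.9]
opening: 0.155
finger_force: 58.6
```

```bash
python3 - <<'E'
from h import *
s=ctrl.get_state(); print(s["time"],s["eef_pos"].round(4),s["tcp_rot"].round(4),s["dq"].round(3),s["qpos"].round(2),s["contact_force"])
im,d,K,k1,T=cam("wrist"); np.savez("w2.npz",im=im,d=d,K=K,k1=k1,T=T)
save(im,"pics/e.png")
E
```

```text
6.05 [ 0.6138 -0.2496  0.2856] [4.47e-02 9.99e-01 1.00e-04 1.00e-04] [-0.003  0.001 -0.004 -0.004 -0.002 -0.   ] [-0.54  0.22  1.55  0.    1.36 -2.02] [-1.10670415  0.38983253 -0.94985883]
```

View pics/e.png

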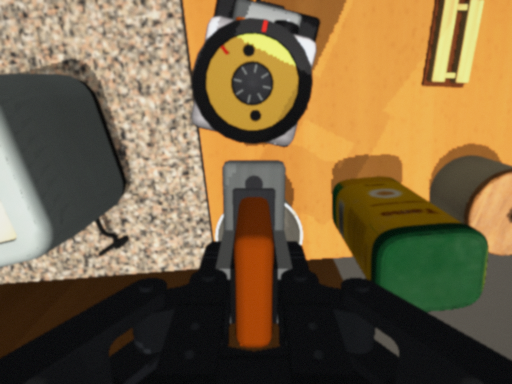

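Wrist view: ring centre is at about (252,83), its holes at (249,50) and (256,115). The ring's red line is at (223,48) and the collar's at (264,25). The spanner is held straight, with its bar at (254,200).

```bash
cat > ring.py <<'E'
from h import *
def ring(im,d,K,k1,T,c0,verbose=1):
    """refine ring centre and holes on the plane z=.111; works on a rectified top view 0.25 mm/px"""
    n=480; s=.00025
    g=(np.arange(n)-n/2)*s
    X,Y=np.meshgrid(g+c0[0],g+c0[1]); P=np.c_[X.ravel(),Y.ravel(),np.full(X.size,.111)]
    E=np.linalg.inv(T); rv=cv2.Rodrigues(E[:3,:3])[0]
    uv=cv2.projectPoints(P,rv,E[:3,3],K,np.array([k1,0,0,0.]))[0].reshape(n,n,2).astype(np.float32)
    top=cv2.remap(im,uv[...,0],uv[...,1],cv2.INTER_CUBIC)
    hsv=cv2.cvtColor(top,cv2.COLOR_RGB2HSV)
    m=((hsv[...,0]>15)&(hsv[...,0]<35)&(hsv[...,1]>100)&(hsv[...,2]>90)).astype(np.uint8)
    nn,l,st,ce=cv2.connectedComponentsWithStats(m); i=1+st[1:,4].argmax()
    cs,_=cv2.findContours((l==i).astype(np.uint8),cv2.RETR_CCOMP,cv2.CHAIN_APPROX_NONE)
    out=[]
    for c in cs:
        a=cv2.contourArea(c)*s*s*1e6
        if a<25: continue
        (x,y),r=cv2.minEnclosingCircle(c); e=cv2.fitEllipse(c)
        mo=cv2.moments(c); cx,cy=mo["m10"]/mo["m00"],mo["m01"]/mo["m00"]
        out.append((a,c0[0]+(cx-n/2)*s,c0[1]+(cy-n/2)*s,e[1][0]*s,e[1][1]*s,c0[0]+(e[0][0]-n/2)*s,c0[1]+(e[0][1]-n/2)*s))
    out.sort(reverse=True)
    if verbose:
        for o in out: print(np.round(o,4))
    return top,out
E
python3 - <<'E'
from ring import *
z=np.load("w2.npz"); im,d,K,k1,T=z["im"],z["d"],z["K"],float(z["k1"]),z["T"]
c0=onplane([[252,83],[249,50],[256,115]],.111,K,k1,T)[:,:2]; print(c0.round(4))
top,o=ring(im,d,K,k1,T,c0[0])
save(top[:, :],"pics/top.png")
C=cloud(d,K,k1,T); s=ctrl.get_state(); p=s["eef_pos"]
near=(np.hypot(C[...,0]-p[0],C[...,1]-p[1])<.06)&(d>0)
for nm,lo,hi in(("bar",.265,.28),("fin",.30,.345),):
    m=near&(C[...,2]>lo)&(C[...,2]<hi); Q=C[m]
    r=cv2.minAreaRect(Q[:,:2].astype(np.float32)*1000); print(nm,m.sum(),r,np.median(Q[:,2]))
m=(np.hypot(C[...,0]-c0[0,0],C[...,1]-c0[0,1])<.04)&(d>0); print("ring z",np.median(C[m][:,2]))
E
```

```text
[[ 0.5382 -0.2445]
 [ 0.5106 -0.2446]
 [ 0.5662 -0.2434]]
[ 5.3024062e+03  5.3840000e-01 -2.4450000e-01  8.0900000e-02
  8.3200000e-02  5.3860000e-01 -2.4440000e-01]
[ 1.0440312e+03  5.3840000e-01 -2.4470000e-01  3.6400000e-02
  3.6500000e-02  5.3840000e-01 -2.4470000e-01]
[ 6.54688e+01  5.66200e-01 -2.44300e-01  9.10000e-03  9.20000e-03
  5.66200e-01 -2.44300e-01]
[ 6.4625e+01  5.1050e-01 -2.4510e-01  9.0000e-03  9.2000e-03  5.1050e-01
 -2.4510e-01]
bar 3334 ((592.8200073242188, -247.89353942871094), (30.039104461669922, 34.38130187988281), 84.81212615966797) 0.2730171271473355
fin 17449 ((612.7848510742188, -250.76524353027344), (90.98811340332031, 45.52701187133789), 71.0067138671875) 0.3328778176853465
ring z 0.11085470598131719
```

View pics/top.png

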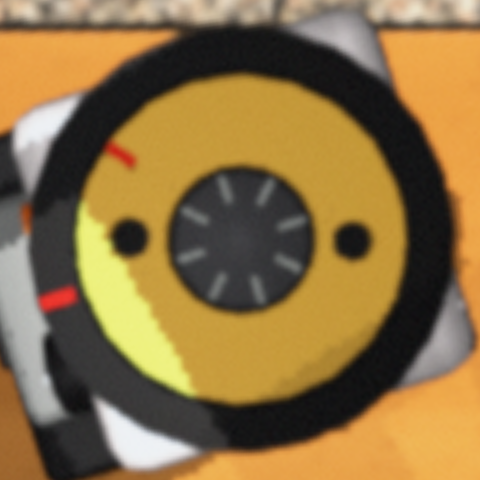

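>>> carry_out --deltas '[0.025, -0.001, 0.02, 0, 0, -0.05, 0.05, -0.001, 0.05, 0, 0, -0.105, 0.07, -0.002, 0.09, 0, 0, -0.105, 0.0755, -0.002, 0.12, 0, 0, -0.105, 0.0755, -0.002, 0.133, 0, 0, -0.105]'

```text
time: 6.72
eef_pos: [0.5372, -0.2449, 0.1505]
tcp_rot: [-0.007, 1.0, 0.001, -0.001]
contact_force: [-0.3, 0.2, -1.3]
opening: 0.153
finger_force: 58.6
```

>>> carry_out --deltas '[0, 0, 0, 0, 0, 0, 0, 0, 0, 0, 0, 0, 0, 0, 0, 0, 0, 0, 0, 0, 0, 0, 0, 0]'

```text
time: 7.22
eef_pos: [0.539, -0.2464, 0.1533]
tcp_rot: [-0.007, 1.0, -0.0, 0.001]
contact_force: [0.3, -0.9, -1.6]
opening: 0.157
finger_force: 58.6
```

```bash
python3 - <<'E'
from ring import *
im,d,K,k1,T=cam("wrist"); save(im,"pics/f.png")
s=ctrl.get_state();print(s["eef_pos"].round(4),s["contact_force"].round(1),s["wrist_torque"].round(2))
delta([.5384,-.2446,.1336],np.pi+.0144)
E
```

```text
[ 0.5388 -0.2463  0.153 ] [-0.9  0.6 -2.2] [-0.01 -0.02 -0.04]
delta [0.0004 0.0017 0.0194] [-0.0007  0.001  -0.0001] rows 1.0
```

View pics/f.png

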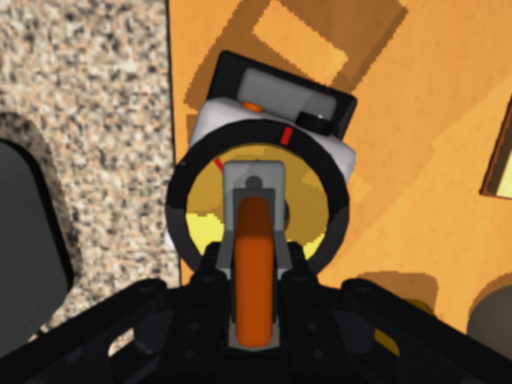

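The view shows the bar at (254,200) over the ring, with the holes hidden beneath it. I shift 1.7 mm sideways and insert.

>>> carry_out --deltas '[0, 0.0017, 0.004, 0, 0, 0, 0, 0.0017, 0.009, 0, 0, 0, 0, 0.0017, 0.013, 0, 0, 0, 0, 0.0017, 0.017, 0, 0, 0, 0, 0.0017, 0.02, 0, 0, 0]'

```text
time: 7.9
eef_pos: [0.5383, -0.2444, 0.1336]
tcp_rot: [-0.007, 1.0, 0.0, -0.001]
contact_force: [-6.0, 3.6, 11.8]
opening: 0.154
finger_force: 60.5
```

>>> carry_out --deltas '[0, 0, 0, 0, 0, 0, 0, 0, 0, 0, 0, 0, 0, 0, 0, 0, 0, 0]'

```text
time: 8.28
eef_pos: [0.5388, -0.2447, 0.1336]
tcp_rot: [-0.007, 1.0, -0.0, 0.0]
contact_force: [-2.9, 1.8, 5.7]
opening: 0.157
finger_force: 59.7
```

>>> carry_out --deltas '[0, 0, 0, 0, 0, 0.06, 0, 0, 0, 0, 0, 0.16, 0, 0, 0, 0, 0, 0.26, 0, 0, 0, 0, 0, 0.36, 0, 0, 0, 0, 0, 0.46]'

```text
time: 8.9
eef_pos: [0.5392, -0.2447, 0.1337]
tcp_rot: [0.222, 0.975, -0.0, 0.001]
contact_force: [-2.2, 2.1, 3.6]
opening: 0.155
finger_force: 59.5
```

>>> carry_out --deltas '[0, 0, 0, 0, 0, 0.1, 0, 0, 0, 0, 0, 0.2, 0, 0, 0, 0, 0, 0.3, 0, 0, 0, 0, 0, 0.38, 0, 0, 0, 0, 0, 0.42]'

```text
time: 9.52
eef_pos: [0.5391, -0.2447, 0.1336]
tcp_rot: [0.42, 0.908, -0.0, 0.001]
contact_force: [-1.6, 0.7, 4.1]
opening: 0.156
finger_force: 59.6
```

```bash
cat > st.py <<'E'
from h import *
s=ctrl.get_state(); x=R.from_quat(s["tcp_rot"]).as_matrix()[:,0]
print(s["time"],s["eef_pos"].round(4),"spanner yaw",round(float(np.arctan2(-x[1],-x[0])),3),s["contact_force"].round(1),s["wrist_torque"].round(2),s["qpos"].round(2))
E
python3 st.py
```

```text
9.525 [ 0.5391 -0.2447  0.1336] spanner yaw -0.867 [-1.6  0.7  4.1] [0.22 0.21 0.18] [-0.6   0.2   1.86  0.    1.07 -1.3 ]
```

>>> carry_out --deltas '[0, 0, 0, 0, 0, 0.03, 0, 0, 0, 0, 0, 0.06, 0, 0, 0, 0, 0, 0.09, 0, 0, 0, 0, 0, 0.09]'

```text
time: 10.02
eef_pos: [0.5391, -0.2447, 0.1336]
tcp_rot: [0.46, 0.888, -0.0, 0.001]
contact_force: [-1.8, 0.5, 4.8]
opening: 0.155
finger_force: 59.7
```

```bash
python3 st.py
```

```text
10.025 [ 0.5391 -0.2447  0.1336] spanner yaw -0.956 [-1.8  0.5  4.8] [0.19 0.25 0.01] [-0.6   0.2   1.86  0.    1.07 -1.21]
```

>>> carry_out --deltas '[0, 0, 0, 0, 0, 0.03, 0, 0, 0, 0, 0, 0.06, 0, 0, 0, 0, 0, 0.06]'

```text
time: 10.4
eef_pos: [0.5392, -0.2447, 0.1336]
tcp_rot: [0.485, 0.874, -0.0, 0.001]
contact_force: [-0.0, 1.9, 6.2]
opening: 0.158
finger_force: 59.8
```

```bash
python3 st.py
```

```text
10.4 [ 0.5392 -0.2447  0.1336] spanner yaw -1.013 [-0.   1.9  6.2] [0.16 0.14 0.55] [-0.6   0.2   1.86 -0.    1.07 -1.15]
```

>>> carry_out --deltas '[0, 0, 0, 0, 0, 0.02, 0, 0, 0, 0, 0, 0.04, 0, 0, 0, 0, 0, 0.04]'

```text
time: 10.78
eef_pos: [0.5392, -0.2447, 0.1337]
tcp_rot: [0.5, 0.866, -0.001, 0.001]
contact_force: [-0.9, 1.8, 4.7]
opening: 0.16
finger_force: 67.2
```

```bash
python3 st.py; python3 - <<'E'
from h import *
im,d,K,k1,T=cam("wrist"); save(im,"pics/g.png")
E
```

```text
10.775 [ 0.5392 -0.2447  0.1337] spanner yaw -1.048 [-0.9  1.8  4.7] [0.25 0.12 1.35] [-0.6   0.2   1.86 -0.    1.07 -1.12]
```

View pics/g.png

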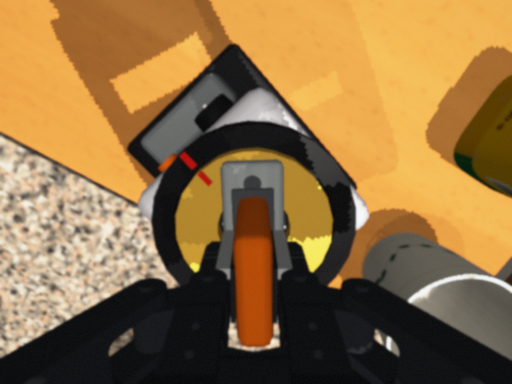

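The red lines meet at (188,160) to (205,178) and the torque has risen, so the ring is at its stop. I back off to centre the pins, then lift out.

>>> carry_out --deltas '[0, 0, 0, 0, 0, -0.05, 0, 0, 0, 0, 0, -0.09, 0, 0, 0, 0, 0, -0.12, 0, 0, 0, 0, 0, -0.12]'

```text
time: 11.32
eef_pos: [0.5394, -0.245, 0.1336]
tcp_rot: [0.451, 0.893, -0.0, 0.002]
contact_force: [-0.7, 0.4, 4.8]
opening: 0.16
finger_force: 59.6
```

```bash
python3 st.py
```

```text
11.325 [ 0.5394 -0.245   0.1336] spanner yaw -0.936 [-0.7  0.4  4.8] [0.09 0.08 0.1 ] [-0.6   0.2   1.86  0.    1.07 -1.23]
```

>>> carry_out --deltas '[0, 0, -0.008, 0, 0, 0, 0, 0, -0.02, 0, 0, 0, 0, 0, -0.05, 0, 0, 0, 0, 0, -0.1, 0, 0, 0, 0, 0, -0.15, 0, 0, 0]'

```text
time: 11.95
eef_pos: [0.538, -0.2442, 0.2835]
tcp_rot: [0.451, 0.892, 0.0, -0.0]
contact_force: [0.4, -1.0, -2.5]
opening: 0.159
finger_force: 58.6
```

>>> carry_out --deltas '[0, 0, 0, 0, 0, 0, 0, 0, 0, 0, 0, 0, 0, 0, 0, 0, 0, 0]'

```text
time: 12.32
eef_pos: [0.5374, -0.2438, 0.2796]
tcp_rot: [0.451, 0.892, 0.0, -0.002]
contact_force: [0.4, 0.4, -1.9]
opening: 0.157
finger_force: 58.7
```

```bash
python3 - <<'E'
from h import *
delta([.5044,.1136,.16],np.pi-.0900)
s=ctrl.get_state();p=s["eef_pos"];print(p.round(4))
im,d,K,k1,T=cam("wrist");C=cloud(d,K,k1,T);save(im,"pics/h.png")
near=(np.hypot(C[...,0]-p[0],C[...,1]-p[1])<.06)&(d>0)
A=R.from_quat(s["tcp_rot"]).as_matrix(); m=near&(C[...,2]>p[2]-.02)&(C[...,2]<p[2]-.005)
Q=(C[m]-p)@A; r=cv2.minAreaRect(Q[:,:2].astype(np.float32)*1000); print("bar in tool",r,np.median(Q[:,2]), "x max",Q[:,0].max())
# same for earlier look
z=np.load("w2.npz");C=cloud(z["d"],z["K"],float(z["k1"]),z["T"]);p=np.array([.6138,-.2496,.2856]);A=R.from_quat([.0447,.999,1e-4,1e-4]).as_matrix()
m=(np.hypot(C[...,0]-p[0],C[...,1]-p[1])<.06)&(z["d"]>0)&(C[...,2]>p[2]-.02)&(C[...,2]<p[2]-.005)
Q=(C[m]-p)@A; r=cv2.minAreaRect(Q[:,:2].astype(np.float32)*1000); print("before",r,np.median(Q[:,2]),Q[:,0].max())
E
```

```text
delta [0.3068 0.1856 0.1207] [ 4.000e-04 -4.800e-03 -8.459e-01] rows 7.0
[ 0.5374 -0.2438  0.2796]
bar in tool ((20.740942001342773, -0.48827075958251953), (30.079755783081055, 34.47563934326172), 89.97225952148438) 0.012486578861860897 x max 0.03797980981675634
before ((21.051441192626953, -0.17747020721435547), (34.38137435913086, 30.03907585144043), 0.06393492221832275) 0.012572080394497375 0.03823555948666437
```

View pics/h.png

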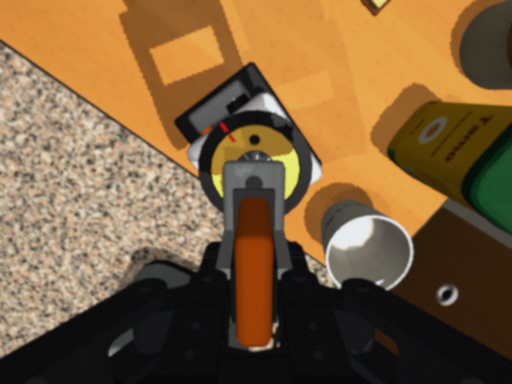

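The lines still meet at (228,130) with the spanner lifted out, and the spanner sits in the hand as before. I return to the rest.

>>> carry_out --deltas '[0.025, 0.015, 0, 0, 0, -0.1, 0.06, 0.037, 0, 0, 0, -0.25, 0.105, 0.063, 0, 0, 0, -0.42, 0.15, 0.09, 0, 0, 0, -0.59, 0.19, 0.115, 0, 0, 0, -0.75]'

```text
time: 13.0
eef_pos: [0.5173, -0.0214, 0.2808]
tcp_rot: [0.09, 0.996, 0.0, -0.001]
contact_force: [1.1, 0.5, -1.1]
opening: 0.156
finger_force: 58.6
```

```bash
python3 - <<'E'
from h import *
delta([.5044,.1136,.16],np.pi-.0900)
E
```

```text
delta [0.0366 0.1304 0.121 ] [ 0.0005 -0.0024 -0.0905] rows 3.0
```

>>> carry_out --deltas '[0.01, 0.04, 0, 0, 0, -0.05, 0.02, 0.08, 0, 0, 0, -0.09, 0.03, 0.112, 0.03, 0, 0, -0.09, 0.036, 0.128, 0.08, 0, 0, -0.09, 0.0366, 0.1304, 0.121, 0, 0, -0.0905]'

```text
time: 13.62
eef_pos: [0.5047, 0.113, 0.1582]
tcp_rot: [0.047, 0.999, -0.0, -0.002]
contact_force: [0.6, -0.4, -0.8]
opening: 0.155
finger_force: 58.7
```

>>> carry_out --deltas '[0, 0, 0, 0, 0, 0, 0, 0, 0, 0, 0, 0, 0, 0, 0, 0, 0, 0, 0, 0, 0, 0, 0, 0]'

```text
time: 14.12
eef_pos: [0.5076, 0.1115, 0.1632]
tcp_rot: [0.048, 0.999, 0.0, 0.002]
contact_force: [0.5, 0.7, -1.5]
opening: 0.157
finger_force: 58.6
```

```bash
python3 st.py; python3 - <<'E'
from h import *
delta([.5044,.1136,.0466],np.pi-.0900)
s=ctrl.get_state();p=s["eef_pos"]
im,d,K,k1,T=cam("wrist");C=cloud(d,K,k1,T);save(im,"pics/i.png")
m=(abs(C[...,0]-.5)<.1)&(abs(C[...,1]-.11)<.07)&(d>0)&(C[...,2]>.018)&(C[...,2]<.028)
print(cv2.minAreaRect(C[m][:,:2].astype(np.float32)*1000))
E
```

```text
14.125 [0.5076 0.1115 0.1632] spanner yaw -0.096 [ 0.5  0.7 -1.5] [0.01 0.   0.01] [ 0.02  0.01  2.02 -0.    1.11 -1.45]
delta [0.0037 0.0018 0.1166] [ 0.0004  0.0034 -0.0058] rows 2.0
((499.4691162109375, 111.32400512695312), (56.132080078125, 110.6088638305664), 84.64818572998047)
```

>>> carry_out --deltas '[0.0035, 0.0018, 0.035, 0, 0.003, -0.006, 0.0035, 0.0018, 0.07, 0, 0.003, -0.006, 0.0035, 0.0018, 0.09, 0, 0.003, -0.006, 0.0035, 0.0018, 0.1, 0, 0.003, -0.006, 0.0035, 0.0018, 0.107, 0, 0.003, -0.006]'

```text
time: 14.8
eef_pos: [0.5037, 0.1138, 0.0547]
tcp_rot: [0.045, 0.999, 0.0, -0.001]
contact_force: [0.0, 0.3, -1.7]
opening: 0.155
finger_force: 58.7
```

>>> carry_out --deltas '[0, 0, 0.004, 0, 0, 0, 0, 0, 0.007, 0, 0, 0, 0, 0, 0.009, 0, 0, 0, 0, 0, 0.009, 0, 0, 0, 0, 0, 0.009, 0, 0, 0]'

```text
time: 15.42
eef_pos: [0.5037, 0.1139, 0.0467]
tcp_rot: [0.045, 0.999, 0.0, -0.001]
contact_force: [-2.9, -0.5, 5.5]
opening: 0.157
finger_force: 59.5
```

```bash
python3 st.py; python3 -c "
from h import *
delta([.5044,.1136,.0466],np.pi-.09)"
```

```text
15.425 [0.5037 0.1139 0.0467] spanner yaw -0.089 [-2.9 -0.5  5.5] [0.   0.37 0.05] [ 0.03  0.18  2.08  0.    0.88 -1.46]
delta [-0.0008 -0.0002  0.0001] [-0.     -0.0021  0.0009] rows 1.0
```

Seated at the original height, with light contact. I release and retreat upward.

>>> carry_out --deltas '[0, 0, 0, 0, 0, 0, 0, 0, 0, 0, 0, 0, 0, 0, 0, 0, 0, 0, 0, 0, 0, 0, 0, 0, 0, 0, 0, 0, 0, 0]' --grip 100

```text
time: 16.05
eef_pos: [0.503, 0.1138, 0.0452]
tcp_rot: [0.045, 0.999, 0.0, -0.002]
contact_force: [0.5, 0.6, -0.5]
opening: 0.996
finger_force: 0.0
```

>>> carry_out --deltas '[0, 0, -0.01, 0, 0, 0, 0, 0, -0.04, 0, 0, 0, 0, 0, -0.09, 0, 0, 0, 0, 0, -0.15, 0, 0, 0, 0, 0, -0.19, 0, 0, 0]'

```text
time: 16.68
eef_pos: [0.5045, 0.1139, 0.2396]
tcp_rot: [0.045, 0.999, 0.0, 0.001]
contact_force: [0.9, -0.2, 0.7]
opening: 1.0
finger_force: 0.0
```

>>> carry_out --deltas '[0, 0, 0, 0, 0, 0, 0, 0, 0, 0, 0, 0, 0, 0, 0, 0, 0, 0]'

```text
time: 17.05
eef_pos: [0.5025, 0.1137, 0.2333]
tcp_rot: [0.045, 0.999, -0.0, -0.003]
contact_force: [0.8, -0.4, 0.2]
opening: 0.999
finger_force: 0.0
```

```bash
python3 st.py; python3 - <<'E'
from h import *
im,d,K,k1,T=cam("wrist");C=cloud(d,K,k1,T); sd=cam("side")[0]; save(np.hstack([im[60:300,150:400],sd[120:360,180:430]]),"pics/j.png")
near=(abs(C[...,0]-.5)<.1)&(abs(C[...,1]-.11)<.07)&(d>0)
for nm,lo,hi in(("rails",.018,.028),("bar",.030,.038),("fin",.06,.1)):
    P=C[near&(C[...,2]>lo)&(C[...,2]<hi)]; r=cv2.minAreaRect(P[:,:2].astype(np.float32)*1000); print(nm,r,np.median(P[:,2]))
E
```

```text
17.05 [0.5025 0.1137 0.2333] spanner yaw -0.089 [ 0.8 -0.4  0.2] [ 0.01  0.04 -0.  ] [ 0.03 -0.07  1.96  0.    1.26 -1.46]
rails ((499.49285888671875, 111.15888214111328), (56.07600021362305, 111.20350646972656), 84.6148452758789) 0.023998539990460532
bar ((503.3368835449219, 113.44801330566406), (29.460968017578125, 75.10829162597656), 85.3960189819336) 0.034065403762271684
fin ((502.89349365234375, 113.39188385009766), (13.497743606567383, 44.88544845581055), 84.72831726074219) 0.0835208575812183
```

View pics/j.png

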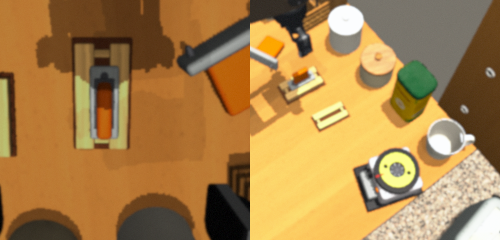

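The left half shows the spanner back flat in the rest slot at (103,100). In the right half the grinder at (393,172) and its neighbours are in place, with the gripper clear.

```bash
python3 -c "
from plant import ctrl
print(ctrl.sign_off())"
```

```text
the job is handed in; nothing more can be done
None
```

The ring is turned clockwise to its stop with the red lines meeting, the spanner is back on its rest pins-down and released, and the job was handed in at about 17 s of the 64 s allowed.

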